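# Knock out a stuck specimen mount

### The job

A specimen mount is stuck up inside the cup of one of the two knock-out stands; the other stand is empty. Take the push rod (the tool with the tall slim handle) from the rack, put its shank down through the access hole above the stuck mount and push the mount right out, down onto the stand's base, until the rod's collar is home on the top plate. Leave the rod standing upright in the hole.

Things in the scene. Friction and masses are not known exactly. Their poses are not given: they have to be found in the camera images.
- rod_grip (a point): Centre of the push rod's round handle (20 mm across, 60 mm tall), on its axis, z up. Below it a collar 44 mm across, 5 mm thick (underside 35 mm below this point), then a shank 12 mm across, 33 mm long. Loose, steel, 0.2 kg; stands upright in a hole of a low grey rack (top 55 mm high), collar on the rack. 100 mm beside it in the rack stands a bystander pin with a short fat knob.
- rod_tip (a point): Lower end of the push rod's shank, on its axis, 68 mm below rod_grip; z points up along the rod.
- access_hole (a point): Centre of the 28 mm access hole above the stuck mount, at the upper face (68 mm high) of the 8 mm top plate of a fixed aluminium stand, 100 x 100 mm, open on two sides; z up. Under the plate is a 16 mm deep cup holding the mount, whose black top is 8 to 12 mm below the plate's upper face. Through the hole of the identical empty stand one sees the bare metal base.
- stuck_mount (a joint): How far the mount (black resin cylinder, 40 mm across, 24 mm tall) is pushed down, m: 0 = against the top plate, 0.016 = just clear of the cup, 0.025 = on the stand's base. Starts at 0 to 0.004, resists with about 8 N, stays where it is left. With the rod's collar on the top plate it is at 0.025.
Mind the look-alikes: they are no part of the job. Leave any pink look-alike of the part that bears access_hole alone.

How it is judged:
By the outcome, as a careful person would: the job done as asked, in the order asked, and still so for the second after the job is handed in, with the robot touching nothing.
It also fails if it takes over 38 s, if anything falls off the work surface, if the arm or the gripper's body presses on something with over 40 N, if the wrist force passes 120 N, or if a joint passes its speed limit or range.

### The arm

A 6-joint arm with a two-finger parallel gripper is mounted at the origin on the work surface. World frame = base frame: x ahead of the robot, y to its left, z up, the work surface at z = 0. Lengths are in mm, angles in rad, forces in N, time in s.
With the tool pointing down it reaches from about 300 to 875 mm from the base axis. Payload 4.2 kg.
Tool frame: the origin (TCP) lies midway between the tips of the shut fingers; the grasp point (between the pads) lies 19 mm behind it; z points along the fingers, y is the direction in which the jaws open and shut (so a half turn about z gives the same grasp; the last joint's range is limited). The gripper opens to 85 mm and grips with 20 to 120 N. Pads are 22 mm wide; open, the fingers measure 114 mm over their backs; the gripper's body (76 mm by 85 mm) begins 54 mm behind the grasp point. The pads swing forward as they close: fully open they stand 13 mm farther back than shut.
Start: joints at [-1.312, 0.32, 1.565, -0, 1.257, -0.02], TCP at [158.244, -552.811, 231.338] pointing down, gripper open.
Joint ranges: [-3.11, 3.11], [-0.84, 2.01], [0.21, 2.61], [-1.34, 4.49], [0.05, 2.63], [-2.56, 2.56]. Speed limits (rad/s): [2.57, 2.57, 3.14, 3.14, 3.14, 3.14].

### API

Orientations are given as [roll, pitch, yaw] about the fixed x, y, z axes, in that order (R = Rz(yaw) Ry(pitch) Rx(roll)).
In Python, from cell import observe, camera, camera_info, sign_off, masks_of gives the robot as it stands.
- The arm moves only by the tool play_rows, never from a script. Its argument "motion" is a list of rows, each an object with "translation": the shift along the world's x, y, z in m, a list of three; "dr": the turn, a rotation vector about the world's x, y, z in degrees, a list of three; "claw": the opening, from -1 (shut) to 1 (fully open). A call has exactly 5 rows; each row shifts and turns the commanded pose from where the row before left it; what a row does not reach is not made up. A row lasts 1/8 s, in which the tool goes at most 62.5 mm and 10.7 degrees, less where a joint would pass 70% of its speed; a pose out of reach is approached as far as the arm can. A call with a gripper value outside its range is refused whole. The fingers move at their own pace and stop on an object; "newtons" is the grip in N (left out, the last holds). Time passes only in rows, so rows that do not move let the fingers close, or fill a call up. It gives the time, the measured TCP pose, the force and the opening at its end, in the units of the state.
- observe(): the state, without advancing time (a new reading comes with each control period).
- camera(name): name is "scene" or "top"; returns the picture (480x640x3 uint8, blue, green, red); there is no depth.
- camera_info(name): a dict with "intrinsics" (3x3 intrinsics, pixels), "T" (4x4, takes a point from camera to world coordinates). Camera axes: x right, y up, looking along -z (the intrinsics and any distortion apply to the point x, -y, -z); pixel columns grow to the right and rows downward; lengths in mm; the calibration is good to about 2 mm. A picture is of the moment at which its call begins. camera_info takes no time and is no camera call.
- sign_off(): hands the job in, once; it reports no verdict.
Trained networks look in the newest picture that a camera, given by its name, has taken for a name from the list of things; names that differ only in an ending like _2 or _b are one class to them, and where a whole thing is asked for, a point or a joint stands for the part that bears it (a point fixed in the world has none). Each returns a list of dicts, best first, with "score" (0 to 1); they miss things now and then, are a little off and sometimes report something else, mostly with a low value. They report only what shows in the picture. A call takes as long as a camera call. They do not tell look-alikes from the thing itself.
- masks_of(target, camera): "pixels" (480x640 bool, what is visible of it) and "bbox" ([centre column, centre row, width, height] in pixels, round what is visible of it).
The state is a dict: "clock": time; "q": joint angles; "dq": joint speeds; "joint_efforts": joint torques, N m; "tool_pos": TCP position; "tool_rot": TCP orientation; "force": force on the tool from outside, world axes, zero at the start; "torque": the same for the moment, N m; "opening": finger opening in mm.
Only numpy, scipy, OpenCV 4.12 (cv2) and the standard library are available. Lean on these libraries where they do the work, as an engineer would, in place of code of your own. Each camera call takes 0.05 s, during which the arm holds its last target. There are 200 camera calls.

## Working session

There is one attempt and no reset: what is moved stays moved. The work goes in short steps, Python scripts to look and compute and a tool call to move; the robot and the scene stay as the last step left them, time stands still between calls to the robot, and variables do not carry over. Pictures are saved under pics/ and viewed, about 8 in all and at most 12, crops included, and the job is handed in when it is done.

Besides the shell and the picture viewer there is one more tool, called after "Request:" as name(argument=value, ...), one argument or row to a line, values as JSON. play_rows: Moves the arm, as the interface text tells. Its arguments: {"type":"object","properties":{"motion":{"type":"array","items":{"type":"object","properties":{"translation":{"type":"array","items":{"type":"number"}},"dr":{"type":"array","items":{"type":"number"}},"claw":{"type":"number"}}}},"newtons":{"type":"number"}},"required":["motion"]}

```bash
mkdir -p pics
python3 - <<'E'
from cell import *
import cv2, numpy as np
s=observe(); print(s['clock'],s['tool_pos'],s['tool_rot'],s['opening'],s['force'])
for n in ('scene','top'):
    im=camera(n); cv2.imwrite(f'pics/{n}0.png',im)
    i=camera_info(n); print(n,{k:(np.round(v,3).tolist() if not isinstance(v,str) else v) for k,v in i.items()})
    for t in ('rod_grip','access_hole','stuck_mount'):
        print(t,[(round(d['score'],2),np.round(d['bbox']).tolist()) for d in masks_of(t,n)])
E
```

```text
0.0 [ 158.09863465 -552.33431406  230.47143583] [-3.13978378e+00 -2.32735252e-05  2.78787193e-01] 85.56273455470651 [ 0.30338162  0.14816904 -0.9049972 ]
scene {'intrinsics': [[468.75, 0.0, 321.723], [0.0, 468.75, 233.783], [0.0, 0.0, 1.0]], 'T': [[0.646, -0.435, 0.628, 973.915], [0.763, 0.381, -0.522, -497.288], [-0.012, 0.816, 0.578, 583.7], [0.0, 0.0, 0.0, 1.0]]}
rod_grip [(0.98, [230.0, 379.0, 34.0, 54.0])]
access_hole [(0.85, [169.0, 270.0, 68.0, 74.0]), (0.77, [367.0, 257.0, 75.0, 72.0]), (0.74, [464.0, 264.0, 80.0, 73.0]), (0.69, [390.0, 181.0, 60.0, 50.0]), (0.56, [153.0, 349.0, 95.0, 97.0])]
stuck_mount [(0.59, [146.0, 335.0, 17.0, 15.0]), (0.54, [368.0, 243.0, 15.0, 10.0]), (0.54, [165.0, 255.0, 12.0, 8.0]), (0.37, [465.0, 248.0, 13.0, 3.0])]
top {'intrinsics': [[605.542, 0.0, 316.956], [0.0, 605.542, 246.419], [0.0, 0.0, 1.0]], 'T': [[-0.021, 0.994, -0.105, 321.617], [-1.0, -0.02, 0.009, -44.961], [0.007, 0.105, 0.994, 1313.927], [0.0, 0.0, 0.0, 1.0]]}
rod_grip [(0.64, [455.0, 176.0, 25.0, 18.0])]
access_hole [(0.81, [160.0, 322.0, 65.0, 59.0]), (0.7, [220.0, 177.0, 53.0, 56.0]), (0.66, [281.0, 235.0, 48.0, 54.0]), (0.59, [428.0, 331.0, 65.0, 61.0]), (0.59, [473.0, 254.0, 62.0, 52.0])]
stuck_mount [(0.5, [222.0, 173.0, 15.0, 6.0])]
```

View pics/scene0.png

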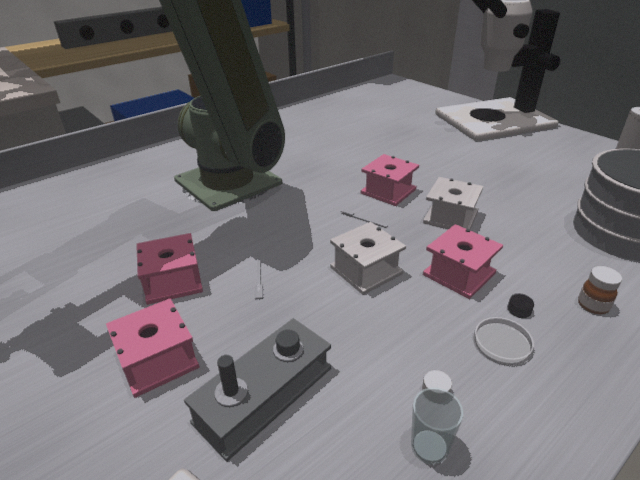

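View pics/top0.png

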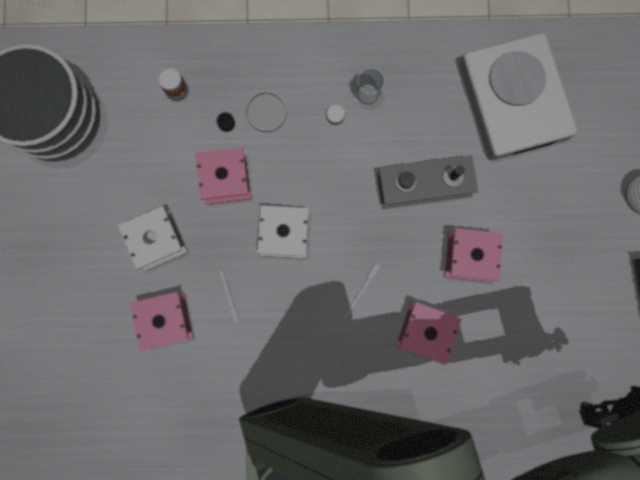

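The top view shows two grey stands. One at (283,231) has a black hole, so it holds the stuck mount (scene 368,243). The other at (152,238) shows bare base. The rod is at about (454,175) in top and (230,380) in scene. Next I'll measure precisely.

```bash
cat > h.py <<'E'
from cell import *
import cv2, numpy as np
def ray(n,px):
    i=camera_info(n);K=np.array(i['intrinsics']);T=np.array(i['T'])
    d=np.linalg.inv(K)@[px[0],px[1],1]; d=T[:3,:3]@(d*[1,-1,-1]); return T[:3,3],d
def onz(n,px,z):
    o,d=ray(n,px); return (o+d*(z-o[2])/d[2])[:2]
def proj(n,P):
    i=camera_info(n);K=np.array(i['intrinsics']);T=np.array(i['T'])
    p=(np.linalg.inv(T)@np.append(P,1))[:3]*[1,-1,-1]; p=K@p; return p[:2]/p[2]
E
python3 - <<'E'
from h import *
print(camera_info('top').keys())
out=[]
for n,c in (('top',(283,231)),('scene',(368,255)),('top',(454,175)),('scene',(230,380)),('top',(152,238)),('scene',(455,200))):
    im=cv2.imread(f'pics/{n}0.png'); x,y=c
    out.append(cv2.resize(im[y-40:y+40,x-40:x+40],(260,260),interpolation=cv2.INTER_CUBIC))
cv2.imwrite('pics/crops.png',np.vstack([np.hstack(out[i::2]) for i in (0,1)]))
# dark blobs for target hole
for n,c in (('top',(283,231)),('scene',(368,243))):
    g=cv2.cvtColor(cv2.imread(f'pics/{n}0.png'),cv2.COLOR_BGR2GRAY).astype(float); x,y=c
    w=g[y-9:y+10,x-12:x+13]; wt=np.clip(110-w,0,None); Y,X=np.mgrid[y-9:y+10,x-12:x+13]
    p=((wt*X).sum()/wt.sum(),(wt*Y).sum()/wt.sum()); print(n,'hole px',p,onz(n,p,68),onz(n,p,64),onz(n,p,58), w.min(), np.median(w))
for n in ('top','scene'):
    camera(n)
    m=masks_of('rod_grip',n)[0]['pixels']; ys,xs=np.nonzero(m); print(n,'rod',xs.mean(),ys.mean(),xs.min(),xs.max(),ys.min(),ys.max())
    for z in (60,90,120): print(z,onz(n,(xs.mean(),ys.mean()),z))
E
```

```text
dict_keys(['intrinsics', 'T'])
top hole px (np.float64(282.6958560385249), np.float64(230.2148016727918)) [487.79711153  14.43581608] [488.33062787  14.62650652] [489.13090239  14.91254217] 28.0 149.0
scene hole px (np.float64(367.2532850022655), np.float64(243.1264159492524)) [492.02320036  12.30904107] [488.28542678  16.26170793] [482.67876642  22.1907082 ] 41.0 181.0
top rod 452.65706806282725 175.73821989528795 442 463 165 186
60 [ 597.616068   -345.57080914]
90 [ 591.01282311 -338.37876214]
120 [ 584.40957822 -331.18671515]
scene rod 229.0701598579041 383.595026642984 214 247 355 406
60 [ 587.95874131 -341.30071049]
90 [ 610.06816607 -350.2364151 ]
120 [ 632.17759084 -359.17211971]
```

View pics/crops.png

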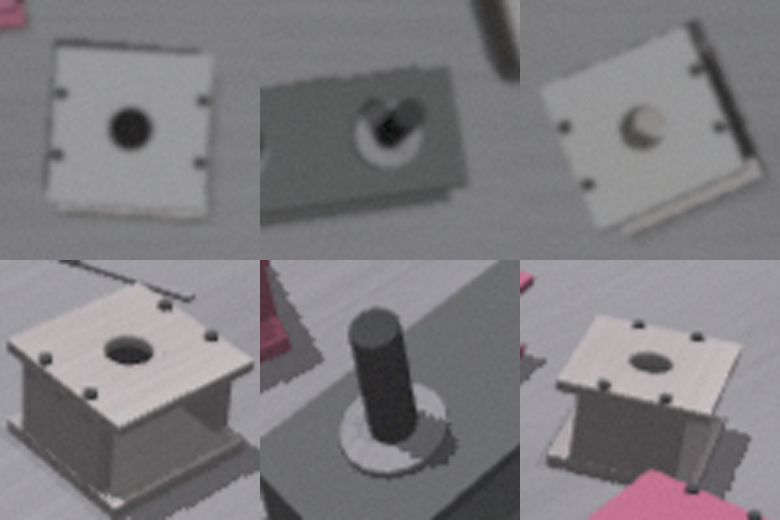

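Run:
```python
from h import *
for n,p,z in (('top',(454,175.9),60),('scene',(231.1,391.2),60),('scene',(225.4,360.9),120),('top',(459.5,169.8),120),('top',(406,180),85),('scene',(288,339),85),('scene',(367.7,243.1),68)): print(n,z,onz(n,p,z))
print(observe()['clock'])
```

```text
top 60 [ 597.21318831 -348.39442594]
scene 60 [ 600.07008371 -345.51106964]
scene 120 [ 599.99116917 -345.05567664]
top 120 [ 596.29867624 -345.51784896]
top 85 [ 585.0370522  -242.62894369]
scene 85 [ 595.6995308  -247.14104252]
scene 68 [492.50721718  12.98745589]
0.6
```

Request:
play_rows(
  motion=[
    {"translation": [0.045, 0.02, 0], "dr": [0, 0, 10.3], "claw": 1},
    {"translation": [0.045, 0.02, 0], "dr": [0, 0, 10.3], "claw": 1},
    {"translation": [0.045, 0.02, 0], "dr": [0, 0, 10.3], "claw": 1},
    {"translation": [0.045, 0.02, 0], "dr": [0, 0, 10.3], "claw": 1},
    {"translation": [0.045, 0.02, 0], "dr": [0, 0, 10.3], "claw": 1},
  ],
)

```text
clock: 1.23
tool_pos: [384.6, -452.1, 231.5]
tool_rot: [3.141, 0.0, 1.184]
force: [-0.2, -0.5, -0.3]
opening: 85.3
```

Request:
play_rows(
  motion=[
    {"translation": [0.045, 0.022, 0], "dr": [0, 0, 10.2], "claw": 1},
    {"translation": [0.045, 0.022, 0], "dr": [0, 0, 10.2], "claw": 1},
    {"translation": [0.045, 0.022, 0], "dr": [0, 0, 10.2], "claw": 1},
    {"translation": [0.045, 0.022, 0], "dr": [0, 0, 0], "claw": 1},
    {"translation": [0.034, 0.018, -0.03], "dr": [0, 0, 0], "claw": 1},
  ],
)

```text
clock: 1.85
tool_pos: [600.5, -346.5, 203.6]
tool_rot: [3.136, 0.004, 1.713]
force: [-0.2, -0.9, -0.4]
opening: 85.5
```

Run:
```python
from h import *
s=observe(); print(s['clock'],s['tool_pos'],s['tool_rot'])
im=camera('scene'); cv2.imwrite('pics/s1.png',cv2.resize(im[200:480,100:420],None,fx=2,fy=2))
```

```text
1.85 [ 600.49257674 -346.48962505  203.61978459] [3.13621007 0.00412687 1.71270575]
```

View pics/s1.png

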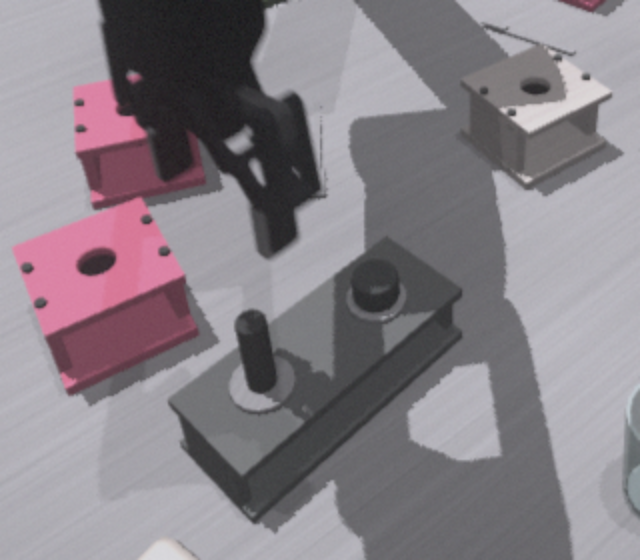

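The fingers straddle the handle's axis and the jaw line is across the rack, clear of the pin. Going down and gripping.

Request:
play_rows(
  motion=[
    {"translation": [-0.002, 0, -0.035], "dr": [0, 0, 0], "claw": 1},
    {"translation": [0, 0, -0.04], "dr": [0, 0, 0], "claw": 1},
    {"translation": [0, 0, -0.035], "dr": [0, 0, 0], "claw": 1},
    {"translation": [0, 0, -0.018], "dr": [0, 0, 0], "claw": 1},
    {"translation": [0, 0, 0], "dr": [0, 0, 0], "claw": 0},
  ],
  newtons=30,
)

```text
clock: 2.52
tool_pos: [594.7, -346.6, 72.2]
tool_rot: [-3.14, -0.002, 1.712]
force: [-0.5, 0.3, 0.4]
opening: 69.6
```

Request:
play_rows(
  motion=[
    {"translation": [0, 0, 0], "dr": [0, 0, 0], "claw": -0.3},
    {"translation": [0, 0, 0], "dr": [0, 0, 0], "claw": -0.6},
    {"translation": [0, 0, 0], "dr": [0, 0, 0], "claw": -1},
    {"translation": [0, 0, 0], "dr": [0, 0, 0], "claw": -1},
    {"translation": [0, 0, 0], "dr": [0, 0, 0], "claw": -1},
  ],
  newtons=30,
)

```text
clock: 3.15
tool_pos: [596.0, -347.2, 74.9]
tool_rot: [3.139, 0.002, 1.712]
force: [-0.0, -0.4, 5.8]
opening: 19.2
```

Request:
play_rows(
  motion=[
    {"translation": [0, 0, 0], "dr": [0, 0, 0], "claw": -1},
    {"translation": [0, 0, 0.015], "dr": [0, 0, 0], "claw": -1},
    {"translation": [0, 0, 0.025], "dr": [0, 0, 0], "claw": -1},
    {"translation": [0, 0, 0.03], "dr": [0, 0, 0], "claw": -1},
    {"translation": [0, 0, 0.02], "dr": [0, 0, 0], "claw": -1},
  ],
  newtons=80,
)

```text
clock: 3.78
tool_pos: [595.3, -346.9, 165.1]
tool_rot: [3.141, 0.001, 1.712]
force: [0.4, 0.1, -2.0]
opening: 18.4
```

Run:
```python
from h import *
s=observe(); print(s['clock'],s['tool_pos'],s['tool_rot'],s['opening'],s['force'])
im=camera('scene'); cv2.imwrite('pics/s2.png',cv2.resize(im[240:480,120:380],None,fx=2.4,fy=2.4))
```

```text
3.775 [ 595.27844074 -346.89767532  165.09228175] [3.14087279e+00 6.52196834e-04 1.71172212e+00] 18.430260120987924 [ 0.42342006  0.09434649 -2.00179896]
```

View pics/s2.png

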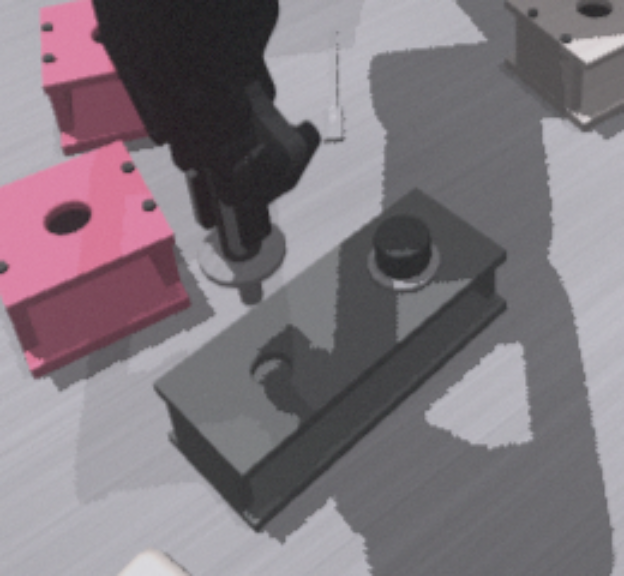

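Request:
play_rows(
  motion=[
    {"translation": [-0.006, 0.02, 0], "dr": [0, 0, 0], "claw": -1},
    {"translation": [-0.012, 0.04, 0], "dr": [0, 0, 0], "claw": -1},
    {"translation": [-0.012, 0.04, 0], "dr": [0, 0, 0], "claw": -1},
    {"translation": [-0.012, 0.04, 0], "dr": [0, 0, 0], "claw": -1},
    {"translation": [-0.012, 0.04, 0], "dr": [0, 0, 0], "claw": -1},
  ],
)

```text
clock: 4.45
tool_pos: [540.2, -165.5, 163.0]
tool_rot: [-3.141, -0.001, 1.711]
force: [-0.1, -0.0, -1.8]
opening: 18.4
```

Request:
play_rows(
  motion=[
    {"translation": [-0.012, 0.04, 0], "dr": [0, 0, 0], "claw": -1},
    {"translation": [-0.012, 0.04, 0], "dr": [0, 0, 0], "claw": -1},
    {"translation": [-0.012, 0.04, 0], "dr": [0, 0, 0], "claw": -1},
    {"translation": [-0.012, 0.04, 0], "dr": [0, 0, 0], "claw": -1},
    {"translation": [-0.005, 0.02, 0], "dr": [0, 0, 0], "claw": -1},
  ],
)

```text
clock: 5.08
tool_pos: [486.8, 14.8, 163.1]
tool_rot: [-3.14, -0.0, 1.713]
force: [-0.1, -1.5, -0.7]
opening: 18.2
```

Request:
play_rows(
  motion=[
    {"translation": [0, 0, -0.01], "dr": [0, 0, 0], "claw": -1},
    {"translation": [0, 0, -0.01], "dr": [0, 0, 0], "claw": -1},
    {"translation": [0, 0, -0.005], "dr": [0, 0, 0], "claw": -1},
    {"translation": [0, 0, 0], "dr": [0, 0, 0], "claw": -1},
    {"translation": [0, 0, 0], "dr": [0, 0, 0], "claw": -1},
  ],
)

```text
clock: 5.7
tool_pos: [488.5, 12.8, 138.4]
tool_rot: [3.141, 0.0, 1.711]
force: [0.1, 0.3, -1.4]
opening: 18.5
```

Run:
```python
from h import *
s=observe(); print(s['clock'],s['tool_pos'],s['tool_rot'],s['opening'],s['force'])
im=camera('scene'); cv2.imwrite('pics/s3.png',cv2.resize(im[170:310,290:450],None,fx=4,fy=4,interpolation=cv2.INTER_CUBIC))
for z in (60,68,87,120,125): print(z,proj('scene',[*s['tool_pos'][:2],z]))
```

```text
5.7 [488.51378627  12.77167866 138.40557647] [3.14124680e+00 7.69617480e-05 1.71092362e+00] 18.530818664358105 [ 0.08110306  0.34335527 -1.43492211]
60 [365.91023294 245.64113253]
68 [366.09304703 242.181669  ]
87 [366.53512783 233.81599864]
120 [367.33046125 218.76558885]
125 [367.4541322  216.42531445]
```

View pics/s3.png

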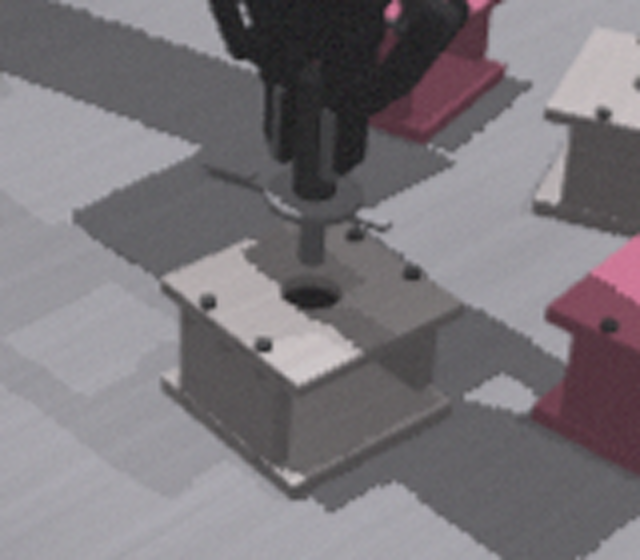

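The tip is at crop (311,262), and the collar is well above the plate. The hole centre is at crop (311,292), almost directly below. Comparing both in the same camera cancels the calibration bias.

Run:
```python
from h import *
t=onz('scene',(367.75,235.5),85.4);h=onz('scene',(367.7,243.0),68); c=onz('scene',(290+314/4,170+197/4),138.4-53+38); print(t,h,h-t,c)
im=camera('top'); cv2.imwrite('pics/t3.png',cv2.resize(im[185:285,225:345],None,fx=5,fy=5,interpolation=cv2.INTER_CUBIC))
for z in (68,85.4,118.4): print(proj('top',[488.5,12.8,z]))
```

```text
[492.19962629  12.33263664] [492.28598758  13.20712678] [0.08636129 0.87449014] [494.5457605    9.48936678]
[283.47961049 229.86307143]
[283.0678516  228.74134916]
[282.25447057 226.52551941]
```

Request:
play_rows(
  motion=[
    {"translation": [0, 0.001, -0.006], "dr": [0, 0, 0], "claw": -1},
    {"translation": [0, 0, -0.006], "dr": [0, 0, 0], "claw": -1},
    {"translation": [0, 0, -0.005], "dr": [0, 0, 0], "claw": -1},
    {"translation": [0, 0, -0.004], "dr": [0, 0, 0], "claw": -1},
    {"translation": [0, 0, 0], "dr": [0, 0, 0], "claw": -1},
  ],
)

```text
clock: 6.42
tool_pos: [488.0, 14.2, 116.9]
tool_rot: [-3.141, -0.0, 1.712]
force: [-0.1, -0.2, -2.5]
opening: 18.3
```

Request:
play_rows(
  motion=[
    {"translation": [0, 0, -0.003], "dr": [0, 0, 0], "claw": -1},
    {"translation": [0, 0, -0.003], "dr": [0, 0, 0], "claw": -1},
    {"translation": [0, 0, -0.003], "dr": [0, 0, 0], "claw": -1},
    {"translation": [0, 0, -0.003], "dr": [0, 0, 0], "claw": -1},
    {"translation": [0, 0, -0.003], "dr": [0, 0, 0], "claw": -1},
  ],
)

```text
clock: 7.05
tool_pos: [488.3, 14.2, 103.1]
tool_rot: [3.141, 0.0, 1.712]
force: [-2.7, -0.4, 5.6]
opening: 18.1
```

Request:
play_rows(
  motion=[
    {"translation": [0, 0, -0.003], "dr": [0, 0, 0], "claw": -1},
    {"translation": [0, 0, -0.003], "dr": [0, 0, 0], "claw": -1},
    {"translation": [0, 0, -0.003], "dr": [0, 0, 0], "claw": -1},
    {"translation": [0, 0, -0.002], "dr": [0, 0, 0], "claw": -1},
    {"translation": [0, 0, -0.001], "dr": [0, 0, 0], "claw": -1},
  ],
)

```text
clock: 7.68
tool_pos: [488.4, 14.2, 91.1]
tool_rot: [3.141, 0.0, 1.712]
force: [-1.7, -0.0, 6.3]
opening: 17.9
```

Request:
play_rows(
  motion=[
    {"translation": [0, 0, -0.001], "dr": [0, 0, 0], "claw": -1},
    {"translation": [0, 0, -0.001], "dr": [0, 0, 0], "claw": -1},
    {"translation": [0, 0, -0.001], "dr": [0, 0, 0], "claw": -1},
    {"translation": [0, 0, 0], "dr": [0, 0, 0], "claw": -1},
    {"translation": [0, 0, 0], "dr": [0, 0, 0], "claw": -1},
  ],
)

```text
clock: 8.3
tool_pos: [488.4, 14.2, 88.1]
tool_rot: [3.141, 0.0, 1.712]
force: [-2.3, -1.1, 5.9]
opening: 18.4
```

Run:
```python
from h import *
s=observe(); print(s['clock'],s['tool_pos'],s['force'],s['opening'])
im=camera('scene'); cv2.imwrite('pics/s4.png',cv2.resize(im[170:310,290:450],None,fx=4,fy=4,interpolation=cv2.INTER_CUBIC))
```

```text
8.3 [488.38343577  14.17143762  88.07076141] [-2.27834802 -1.06583233  5.90648655] 18.350202829164413
```

View pics/s4.png

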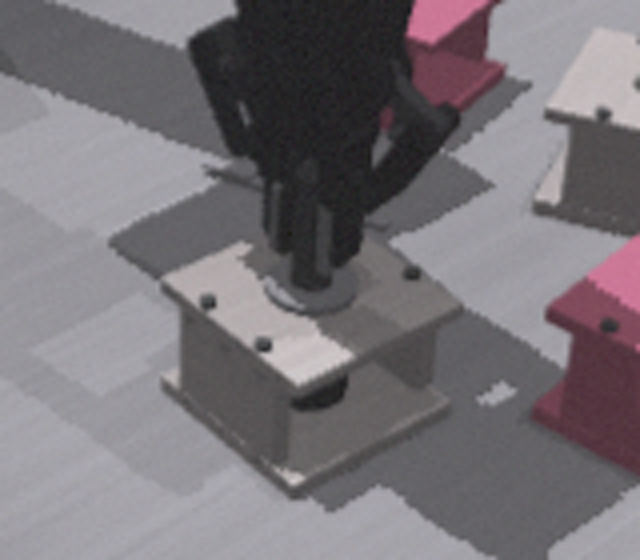

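The mount's black rim now shows under the cup at crop (318,395), and the collar is close to the plate. The force is still only the push resistance, so I'll press on until it steps up.

Request:
play_rows(
  motion=[
    {"translation": [0, 0, -0.001], "dr": [0, 0, 0], "claw": -1},
    {"translation": [0, 0, -0.001], "dr": [0, 0, 0], "claw": -1},
    {"translation": [0, 0, 0], "dr": [0, 0, 0], "claw": -1},
    {"translation": [0, 0, 0], "dr": [0, 0, 0], "claw": -1},
    {"translation": [0, 0, 0], "dr": [0, 0, 0], "claw": -1},
  ],
)

```text
clock: 8.98
tool_pos: [488.4, 14.2, 87.9]
tool_rot: [3.14, 0.0, 1.712]
force: [-5.6, -0.3, 20.8]
opening: 18.7
```

Force stepped to about 21 N with no further travel, at the expected height of 88 mm, so the collar is home. Relaxing the load and releasing.

Request:
play_rows(
  motion=[
    {"translation": [0, 0, 0.001], "dr": [0, 0, 0], "claw": -1},
    {"translation": [0, 0, 0], "dr": [0, 0, 0], "claw": -0.4},
    {"translation": [0, 0, 0], "dr": [0, 0, 0], "claw": 0},
    {"translation": [0, 0, 0], "dr": [0, 0, 0], "claw": 0.5},
    {"translation": [0, 0, 0], "dr": [0, 0, 0], "claw": 1},
  ],
)

```text
clock: 9.6
tool_pos: [488.2, 14.2, 86.1]
tool_rot: [-3.141, -0.0, 1.712]
force: [-0.6, -0.4, -0.2]
opening: 77.2
```

Request:
play_rows(
  motion=[
    {"translation": [0, 0, 0], "dr": [0, 0, 0], "claw": 1},
    {"translation": [0, 0, 0], "dr": [0, 0, 0], "claw": 1},
    {"translation": [0, 0, 0.02], "dr": [0, 0, 0], "claw": 1},
    {"translation": [0, 0, 0.04], "dr": [0, 0, 0], "claw": 1},
    {"translation": [0, 0, 0.05], "dr": [0, 0, 0], "claw": 1},
  ],
)

```text
clock: 10.22
tool_pos: [487.5, 14.2, 196.7]
tool_rot: [-3.139, -0.0, 1.712]
force: [0.4, 0.4, 0.1]
opening: 85.5
```

Run:
```python
from h import *
s=observe(); print(s['clock'],s['tool_pos'],s['force'],s['opening'])
im=camera('scene'); cv2.imwrite('pics/s5.png',cv2.resize(im[170:310,290:450],None,fx=4,fy=4,interpolation=cv2.INTER_CUBIC))
```

```text
10.225 [487.51008321  14.18461752 196.73169053] [0.44087969 0.4258014  0.09873876] 85.50337015604686
```

View pics/s5.png

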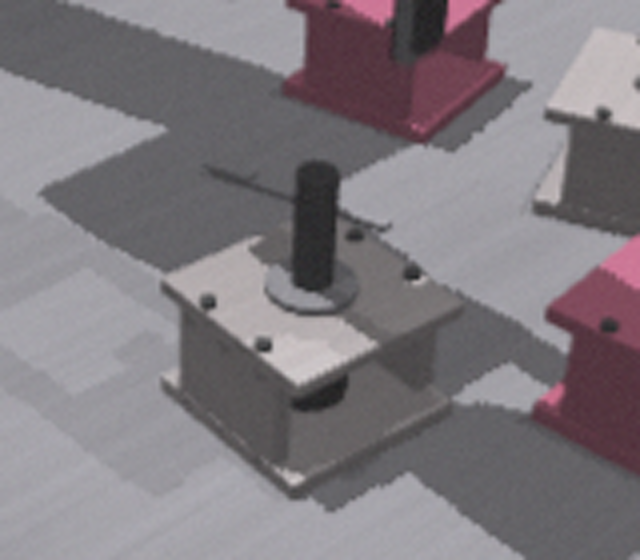

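Rod stands upright with the collar apparently flat. I'll check the collar and mount heights against projections.

Run:
```python
from h import *
a=np.linspace(0,2*np.pi,73)
def ext(c,r,z):
    p=np.array([proj('scene',[c[0]+r*np.cos(t),c[1]+r*np.sin(t),z]) for t in a]); p=(p-[290,170])*4
    return np.round([p[:,0].min(),p[:,0].max(),p[:,1].min(),p[:,1].max()]).tolist()
h=onz('scene',(367.7,243.0),68)
r=onz('scene',(290+311/4,170+286.5/4),70.5); print('collar c from image',r,'hole',h)
for z in (68,73): print('collar',z,ext(r,22,z))
for d in (0,2,4,6): print('handle top at +',d,ext(r,10,133+d),'mount bottom',ext(h,20,11+d))
```

```text
collar c from image [491.64123806  13.82061197] hole [492.28598758  13.20712678]
collar 68 [263.0, 359.0, 263.0, 320.0]
collar 73 [263.0, 359.0, 255.0, 311.0]
handle top at + 0 [295.0, 340.0, 160.0, 185.0] mount bottom [264.0, 347.0, 362.0, 415.0]
handle top at + 2 [295.0, 340.0, 157.0, 181.0] mount bottom [264.0, 348.0, 358.0, 411.0]
handle top at + 4 [295.0, 340.0, 153.0, 177.0] mount bottom [264.0, 348.0, 355.0, 408.0]
handle top at + 6 [295.0, 341.0, 149.0, 173.0] mount bottom [264.0, 348.0, 352.0, 405.0]
```

The heights agree to about 2 mm. For a sharper check, I'll gently touch the handle top with shut fingers. If the collar is home it should stop at about 133 mm.

Request:
play_rows(
  motion=[
    {"translation": [0.001, 0, 0], "dr": [0, 0, 0], "claw": 0},
    {"translation": [0, 0, 0], "dr": [0, 0, 0], "claw": -0.5},
    {"translation": [0, 0, 0], "dr": [0, 0, 0], "claw": -1},
    {"translation": [0, 0, 0], "dr": [0, 0, 0], "claw": -1},
    {"translation": [0, 0, 0], "dr": [0, 0, 0], "claw": -1},
  ],
  newtons=30,
)

```text
clock: 10.9
tool_pos: [489.1, 14.2, 195.8]
tool_rot: [-3.141, -0.0, 1.712]
force: [0.2, 0.7, -0.1]
opening: 0.7
```

Request:
play_rows(
  motion=[
    {"translation": [0, 0, -0.02], "dr": [0, 0, 0], "claw": -1},
    {"translation": [0, 0, -0.02], "dr": [0, 0, 0], "claw": -1},
    {"translation": [0, 0, -0.012], "dr": [0, 0, 0], "claw": -1},
    {"translation": [0, 0, -0.005], "dr": [0, 0, 0], "claw": -1},
    {"translation": [0, 0, 0], "dr": [0, 0, 0], "claw": -1},
  ],
)

```text
clock: 11.52
tool_pos: [489.4, 14.2, 139.4]
tool_rot: [3.142, -0.0, 1.712]
force: [1.2, -0.3, 1.1]
opening: -0.2
```

Request:
play_rows(
  motion=[
    {"translation": [0, 0, -0.002], "dr": [0, 0, 0], "claw": -1},
    {"translation": [0, 0, -0.002], "dr": [0, 0, 0], "claw": -1},
    {"translation": [0, 0, -0.001], "dr": [0, 0, 0], "claw": -1},
    {"translation": [0, 0, -0.001], "dr": [0, 0, 0], "claw": -1},
    {"translation": [0, 0, 0], "dr": [0, 0, 0], "claw": -1},
  ],
)

```text
clock: 12.15
tool_pos: [489.2, 14.2, 133.3]
tool_rot: [3.142, -0.0, 1.712]
force: [0.4, -0.2, -0.3]
opening: -0.2
```

Request:
play_rows(
  motion=[
    {"translation": [0, 0, -0.001], "dr": [0, 0, 0], "claw": -1},
    {"translation": [0, 0, -0.001], "dr": [0, 0, 0], "claw": -1},
    {"translation": [0, 0, 0], "dr": [0, 0, 0], "claw": -1},
    {"translation": [0, 0, 0], "dr": [0, 0, 0], "claw": -1},
    {"translation": [0, 0, 0], "dr": [0, 0, 0], "claw": -1},
  ],
)

```text
clock: 12.78
tool_pos: [489.6, 14.2, 133.0]
tool_rot: [3.14, 0.0, 1.712]
force: [-2.8, 0.4, 10.6]
opening: 0.2
```

Stiff contact at 133.0 mm, so the collar is home. Backing off straight up.

Request:
play_rows(
  motion=[
    {"translation": [0, 0, 0.01], "dr": [0, 0, 0], "claw": -1},
    {"translation": [0, 0, 0.03], "dr": [0, 0, 0], "claw": -1},
    {"translation": [0, 0, 0.04], "dr": [0, 0, 0], "claw": -1},
    {"translation": [0, 0, 0.02], "dr": [0, 0, 0], "claw": -1},
    {"translation": [0, 0, 0], "dr": [0, 0, 0], "claw": -1},
  ],
)

```text
clock: 13.4
tool_pos: [490.2, 14.2, 232.9]
tool_rot: [3.137, 0.001, 1.712]
force: [0.3, 0.7, -0.1]
opening: 0.2
```

Run:
```python
from h import *
s=observe(); print(s['clock'],s['tool_pos'],s['force'])
cv2.imwrite('pics/s6.png',camera('scene'))
```

```text
13.4 [490.23162315  14.19419242 232.94493011] [ 0.32977582  0.73181958 -0.09780856]
```

View pics/s6.png

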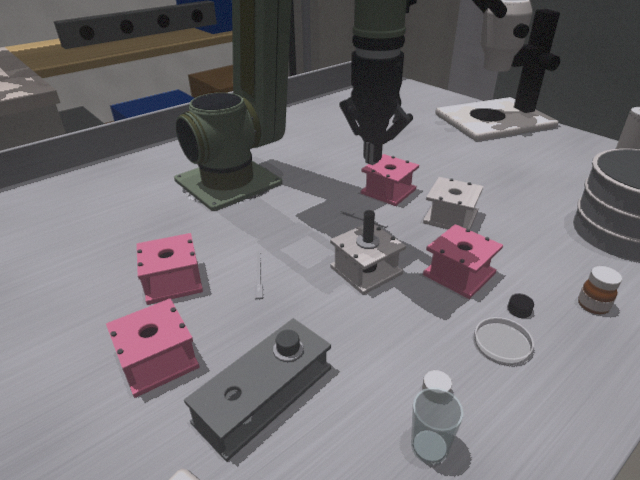

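The rod stands upright in the stand at (368,235) and the gripper is clear. The pin, the pink stands and everything else are undisturbed.

```bash
python3 -c "
from cell import *
print(sign_off())"
```

```text
the job is handed in; nothing more can be done
None
```

The job is handed in. I took the push rod from the rack, put its shank down through the hole of the grey stand with the stuck mount, and pushed the mount out until the collar was home. I then released the rod, which stands upright in the hole, and backed the gripper off. It took about 13.4 s of the 38 s allowed.

**Last checks:**
- **Collar home:** at the bottom of the push the force stepped from about 6 N to 21 N with no further travel. Touching the handle top with shut fingers met a firm stop at 133.0 mm, where the rod's dimensions put it with the collar on the plate.
- **Mount:** its black lower part shows below the cup, and its height matches sitting on the base to about 2 mm, which is as fine as the picture resolves.
- **Rest of the scene:** the final picture shows the rod upright and the gripper clear. The bystander pin and the pink stands look undisturbed.

The two cameras disagreed by about 4 mm on the hole's position. I lined up the rod's tip with the hole in the same picture, and it went in without touching. No check failed.

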